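# Set and clamp the bottle rest of the tablet counter

## Robot

A 6-joint arm with a two-finger parallel gripper is mounted at the origin on the work surface. World frame = base frame: x ahead of the robot, y to its left, z up, the work surface at z = 0. Lengths are in m, angles in rad, forces in N, time in s.
With the tool pointing down it reaches from about 0.4 to 0.825 m from the base axis. Payload 7 kg.
Tool frame: the origin (TCP) lies at the very end of the fingers, on their centre line; the grasp point (between the pads) lies 19 mm behind it; z points along the fingers, x is the direction in which the jaws open and shut, and the axes are right-handed (so a half turn about z gives the same grasp; the last joint's range is limited). The gripper opens to 88 mm and grips with 3 to 60 N. Pads are 19 mm wide; open, the fingers measure 130 mm over their backs; the gripper's body (78 mm by 193 mm) begins 47 mm behind the grasp point.
Start: joints at [-1.001, 0.359, 0.012, 0, -1.224, -0.288], TCP at [0.188, -0.648, 0.227] pointing down, gripper open.
Joint ranges: [-3.07, 3.07], [-1.43, 2.12], [-1.02, 1.25], [-3.03, 1.67], [-3.05, -0], [-3.03, 3.03]. Speed limits (rad/s): [2.39, 2.39, 3.01, 3.14, 3.14, 3.14].

## Interface

Orientations are given as [roll, pitch, yaw] about the fixed x, y, z axes, in that order (R = Rz(yaw) Ry(pitch) Rx(roll)).
In Python, from station import telemetry, grab_frame, arm, regions_of, pinpoint gives the robot as it stands. The module is installed in compiled form; this text tells all that it offers.
- The arm moves only by the shell command python3 -m inch 'ROWS' [FORCE]. ROWS is text: rows parted by semicolons, each of 7 numbers parted by spaces: the opening, from 0 (shut) to 1 (fully open), then the shift along the world's x, y, z in cm, then the turn, a rotation vector about the world's x, y, z in degrees. A call has 1 to 12 rows; each row is the pose to reach, as a shift and turn from the pose measured when the call began; what a row does not reach only later rows make up. A row lasts 1/8 s, in which the tool goes at most 62.5 mm and 10.7 degrees, less where a joint would pass 70% of its speed; a pose out of reach is approached as far as the arm can. A call with a gripper value outside its range is refused whole. The fingers move at their own pace and stop on an object; FORCE is the grip in N (left out, the last holds). Time passes only in rows, so rows that repeat a pose let the fingers close. It gives the time, the measured TCP pose, the force and the opening at its end, in the units of the state.
- telemetry.get_state(): the state, without advancing time (a new reading comes with each control period).
- grab_frame(name): name is "scene" or "top" or "wrist"; returns a dict with "pixels" (420x560x3 uint8, red, green, blue), "fx", "fy", "cx", "cy" (pixels), "R" (3x3) and "t" (3): a world point X has camera coordinates R X + t. Camera axes: x right, y down, z forward; pixel columns grow to the right and rows downward; lengths in m; the calibration is good to about 2 mm. A picture is of the moment at which its call begins. There is no depth.
- arm.job_done(): hands the job in, once; it reports no verdict.
Trained networks look in the newest picture that a camera, given by its name, has taken for a name from the list of things; names that differ only in an ending like _2 or _b are one class to them, and where a whole thing is asked for, a point or a joint stands for the part that bears it (a point fixed in the world has none). Each returns a list of dicts, best first, with "p" (0 to 1); they miss things now and then, are a little off and sometimes report something else, mostly with a low value. They report only what shows in the picture. A call takes as long as a camera call.
- regions_of(camera, name): "pixels" (420x560 bool, what is visible of it) and "bbox" ([left, top, right, bottom] in pixels, round what is visible of it).
- pinpoint(camera, name): "location" ([column, row] in pixels: a listed point, or the origin of a listed thing).
The state is a dict: "t": time; "q": joint angles; "qd": joint speeds; "joint_efforts": joint torques, N m; "eef_pos": TCP position; "ee_rot": TCP orientation; "force": force on the tool from outside, world axes, zero at the start; "moment": the same for the moment, N m; "width": finger opening in m.
Only numpy, scipy, OpenCV 4.12 (cv2) and the standard library are available. Lean on these libraries where they do the work, as an engineer would, in place of code of your own. Each camera call takes 0.05 s, during which the arm holds its last target. There are 200 camera calls.

## Task

Draw the blue sliding leg of the tablet counter's bottle rest out along its rail until its white line meets the red size marker and let it settle there with the orange cam lever still open; then, holding the leg at the marker all the while, push the lever fully closed. The spring would pull the leg back, so finish still holding the leg with the line at the marker and the lever closed; do not let go, and leave the bottles, cup, cap and forceps where they are.

Things in the scene. Friction and masses are not known exactly. Their poses are not given: they have to be found in the camera images.
- counter: Fixed grey tablet counter 200 x 180 x 150 mm, chrome funnel to 218 mm; origin on the bench under the middle of the grey housing. Its own +y is the way its aluminium rail runs out (50 mm wide, 24 high, to y = 425 mm, centred on x = 0). The drop chute reaches over the rail to y = 128 mm, 101 mm above the bench. A white scale ledge 12 mm high lies along the rail's +x side.
- bottle_leg: Blue sliding leg of the bottle rest, on the rail; origin 25 mm above the bench, on the rail's centre line; axes as the counter's. It slides along y: origin 230 mm from the counter's at home, 360 mm farthest out. Its plate, top 45 mm above the bench, reaches 45 mm to either side along y. A spring of 4 to 5 N pulls it home whenever it is not held, even with the cam lever closed (worn clamp lining).
- leg_line (a point): Point on the leg: top end of the white line (3 mm wide) across the blue leg, at the leg's edge beside the scale ledge, 45 mm above the bench. Rides with the leg: in the counter's axes 46 mm to +x of the leg's origin and level with it in y.
- fin_top (a point): Centre of the top of the black upright grip fin, fixed on the leg: 34 mm (x) by 12 mm (y, along the rail) by 64 mm tall, top 109 mm above the bench, 11 mm to -y of the leg's origin. The low black bottle rest, 105 mm nearer the counter, tops out at 61 mm.
- cam_lever (a joint): Angle (rad) of the orange cam lever on the leg: 0 open, 0.61 fully closed at its stop. Upright pivot 40 mm to -x, 33 mm to +y of the fin's centre; its upright post swings towards the fin to close. Needs about 3 N, stays where left. Fin and post measure 58 mm over their outer faces along the rail when open, 34 mm closed: a gripper straddling both can carry the leg and squeeze the lever shut.
- lever_top (a point): Centre of the top of the lever's upright orange post (14 mm diameter, top 109 mm above the bench; the flat lever arm at its foot reaches up to 56 mm). Along the rail it stands 45 mm to +y of the fin's centre when open, 21 mm when closed; in x within 2 mm of the fin's centre.
- marker: Red size marker, fixed on the scale ledge at a place that varies: 30 mm (x) by 6 mm (y, along the rail) by 30 mm high; origin at the centre of its underside, 12 mm above the bench. Axes as the counter's. The leg is at the marker when leg_line and this origin agree along y, 45 to 115 mm out from home.
- bottle_a: Largest white bottle, 66 mm diameter, 105 mm tall, a bystander; origin at the centre of its underside.
- bottle_b: Middle white bottle, 58 mm diameter, 90 mm tall, a bystander; origin at the centre of its underside.
- bottle_c: Smallest white bottle, 50 mm diameter, 78 mm tall, a bystander; origin at the centre of its underside.
- dosing_cup: Green open plastic dosing cup, 44 mm rim diameter, 35 mm tall, a bystander; origin at the centre of its underside.
- screw_cap: Black screw cap, 38 mm diameter, 15 mm tall, a bystander; origin at the centre of its underside.
- forceps: Steel pill forceps lying flat, about 135 mm long, 6 mm high, a bystander; origin at the centre of its underside.

How it is judged:
On the way:
1. The leg is drawn out to the red marker and still there, with the cam lever still open (y of leg_line in the frame of marker between -0.006 and 0.006 m and value of joint cam_lever below 0.3 rad and linear speed of bottle_leg below 0.01 m/s), for 0.2 s.
At the end, for the whole second after the job is handed in: The leg's line is within 5 mm of the red marker along the rail and still (under 10 mm/s), the cam lever is closed (joint over 0.53 of 0.61 rad), and the fingers still bear on the leg or what it carries with over 1.5 N (y of leg_line in the frame of marker between -0.005 and 0.005 m and value of joint cam_lever above 0.53 rad and contact force between the fingers and bottle_leg above 1.5 N and linear speed of bottle_leg below 0.01 m/s); the arm keeps its last pose, push and grip.
It fails at once if The cam lever is clamped (past 0.42 rad) while the leg is more than 9 mm from the marker (value of joint cam_lever above 0.42 rad and not (y of leg_line in the frame of marker between -0.009 and 0.009 m)).
It fails at once if A bottle, the cup, the cap or the forceps is moved more than 25 mm (distance of any of bottle_a, bottle_b, bottle_c, dosing_cup, screw_cap, forceps from where it was at the start of the episode above 0.025 m).
It also fails if it takes over 45 s, if anything falls off the work surface, if the arm or the gripper's body presses on something with over 40 N, if the wrist force passes 120 N, or if a joint passes its speed limit or range.

## Working session

There is one attempt and no reset: what is moved stays moved. The work goes in short steps, Python scripts to look and compute and a shell command to move; the robot and the scene stay as the last step left them, time stands still between calls to the robot, and variables do not carry over. Pictures are saved under pics/ and viewed, about 8 in all and at most 12, crops included, and the job is handed in when it is done.

```bash
mkdir -p pics
cat > h.py <<'E'
import numpy as np, cv2
from station import telemetry, grab_frame, arm, regions_of, pinpoint
def look(cam, names, png=None):
    f=grab_frame(cam); out={}
    for n in names:
        r=pinpoint(cam,n)
        out[n]=[(np.round(d['location'],1).tolist(),round(float(d['p']),2)) for d in r[:2]]
    if png: cv2.imwrite('pics/'+png, np.ascontiguousarray(f['pixels'][:,:,::-1]))
    return f,out
def onplane(f,uv,z):
    R=np.array(f['R']);t=np.array(f['t'])
    d=R.T@np.array([(uv[0]-f['cx'])/f['fx'],(uv[1]-f['cy'])/f['fy'],1]); c=-R.T@t
    return c+d*(z-c[2])/d[2]
E
cat > a.py <<'E'
from h import *
Z=dict(counter=0,bottle_leg=.025,leg_line=.045,fin_top=.109,lever_top=.109,marker=.012,bottle_a=0,dosing_cup=0,screw_cap=0,forceps=0)
for c in ['scene','top']:
    f,o=look(c,Z,c+'0.png')
    for n in Z: print(c,n,[(l,p,onplane(f,l,Z[n])[:2].round(4).tolist()) for l,p in o[n]])
s=telemetry.get_state();print(s['t'],s['eef_pos'],s['ee_rot'],s['width'],s['force'])
E
python3 a.py
```

```text
scene counter [([231.1, 123.6], 0.66, [0.5443, -0.2452])]
scene bottle_leg [([272.2, 174.9], 0.93, [0.5602, -0.0062])]
scene leg_line [([254.2, 171.7], 0.76, [0.6007, -0.0231])]
scene fin_top [([268.7, 145.5], 0.89, [0.5576, -0.025])]
scene lever_top [([278.4, 157.8], 0.77, [0.5597, 0.0202]), ([358.9, 279.7], 0.24, [0.6009, 0.3643])]
scene marker [([255.4, 205.1], 0.41, [0.6382, 0.0432])]
scene bottle_a [([412.0, 286.3], 0.78, [0.4655, 0.3981]), ([301.5, 348.4], 0.66, [0.7386, 0.384])]
scene dosing_cup [([357.1, 281.0], 0.94, [0.5557, 0.3261])]
scene screw_cap [([356.0, 282.1], 0.69, [0.5593, 0.3269]), ([374.3, 249.2], 0.57, [0.4733, 0.2839])]
scene forceps [([168.9, 189.8], 0.7, [0.789, -0.1195])]
top counter [([396.6, 239.9], 0.67, [0.5454, -0.244])]
top bottle_leg [([314.5, 232.1], 0.58, [0.5625, -0.0198]), ([155.1, 269.1], 0.58, [0.4642, 0.401])]
top leg_line [([308.9, 215.4], 0.64, [0.6039, -0.0042])]
top fin_top [([319.9, 224.7], 0.97, [0.5661, -0.0273]), ([310.6, 216.1], 0.37, [0.5883, -0.0042])]
top lever_top [([300.2, 225.4], 0.59, [0.5644, 0.0225])]
top marker [([288.8, 208.2], 0.42, [0.6311, 0.048])]
top bottle_a [([143.2, 215.7], 0.95, [0.6131, 0.446]), ([164.1, 171.0], 0.64, [0.7405, 0.3946])]
top dosing_cup [([189.2, 238.4], 0.62, [0.5501, 0.3181])]
top screw_cap [([200.6, 270.6], 0.73, [0.4629, 0.2847])]
top forceps [([345.0, 153.1], 0.5, [0.7927, -0.1117])]
1.1 [ 0.18764819 -0.64836642  0.22654946] [-3.14157960e+00 -2.15051614e-05  1.85259143e+00] 0.08735144003881368 [-0.25723608  0.65134189  0.90260686]
```

View pics/scene0.png

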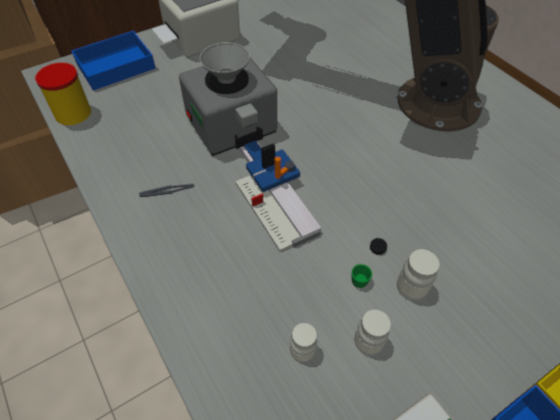

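View pics/top0.png

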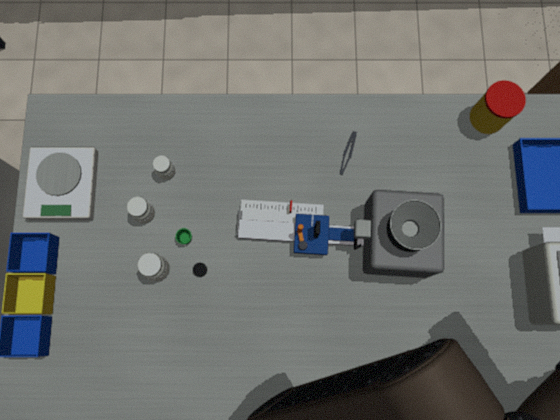

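The scene view shows the rail running roughly along world +y: blue leg at about (272,175), red marker at (257,199). In the top view the leg is at (311,234) and the marker at (291,206). The network estimates agree with both pictures, and the bystanders are well clear at y > 0.28. Next I rise and move over the fin and post.

```bash
python3 -m inch '1 0 0 6 0 0 0; 1 6 8 9 0 0 -5; 1 9 14 9 0 0 -10; 1 12 20 9 0 0 -15; 1 15 26 9 0 0 -20; 1 18 32 9 0 0 -20; 1 21 38 9 0 0 -20; 1 24 44 9 0 0 -20; 1 28 50 9 0 0 -20; 1 32 56 9 0 0 -20; 1 36 62 6 0 0 -20; 1 37.4 64.8 3 0 0 -20'; sed -i "s/in \['scene','top'\]/in ['wrist']/; s/c+'0.png'/c+'1.png'/" a.py; python3 a.py
```

```text
t: 2.6
eef_pos: [0.5268, -0.058, 0.2837]
ee_rot: [3.139, -0.001, 1.504]
force: [0.8, -2.1, -0.5]
width: 0.0874
wrist counter []
wrist bottle_leg [([324.0, 189.7], 0.55, [0.5604, -0.0091]), ([363.1, 239.8], 0.35, [0.6295, 0.0385])]
wrist leg_line [([324.5, 235.1], 0.57, [0.6116, -0.0124])]
wrist fin_top [([321.9, 214.3], 0.87, [0.5631, -0.0208])]
wrist lever_top [([367.5, 209.2], 0.86, [0.5607, 0.0244])]
wrist marker [([361.5, 235.9], 0.72, [0.6294, 0.0392])]
wrist bottle_a []
wrist dosing_cup []
wrist screw_cap []
wrist forceps [([254.1, 338.2], 0.56, [0.7868, -0.1167])]
3.15 [ 0.52527512 -0.06093082  0.28353249] [ 3.14046939e+00 -3.33535476e-04  1.50216960e+00] 0.08760667009710946 [ 0.6627779  -0.26036712 -0.61073411]
```

```bash
python3 -m inch '1 3.6 6 0 0 0 0;1 3.6 6 0 0 0 0;1 3.6 6 0 0 0 0;1 3.6 6 0 0 0 0'; sed -i "s/c+'1.png'/c+'2.png'/;s/,bottle_a=0,.*)/)/" a.py; python3 a.py
```

```text
t: 3.65
eef_pos: [0.5608, -0.0018, 0.2837]
ee_rot: [3.14, -0.0, 1.501]
force: [0.3, 0.3, -0.1]
width: 0.0874
wrist counter [([90.1, 165.1], 0.61, [0.5482, -0.2444])]
wrist bottle_leg [([276.2, 165.7], 0.67, [0.5604, -0.009]), ([323.6, 216.7], 0.16, [0.6286, 0.0453])]
wrist leg_line [([275.6, 209.5], 0.74, [0.6088, -0.0129])]
wrist fin_top [([264.2, 184.3], 0.82, [0.5623, -0.0194])]
wrist lever_top [([309.9, 182.3], 0.81, [0.5633, 0.0249]), ([88.6, 164.9], 0.67, [0.5319, -0.1848])]
wrist marker [([321.1, 214.3], 0.76, [0.6297, 0.0435])]
4.0 [ 0.56112899 -0.00124487  0.28367772] [ 3.14023997e+00 -4.54211280e-04  1.50174299e+00] 0.08734979940516677 [-0.42331815 -0.4222873   0.47746519]
```

View pics/wrist2.png

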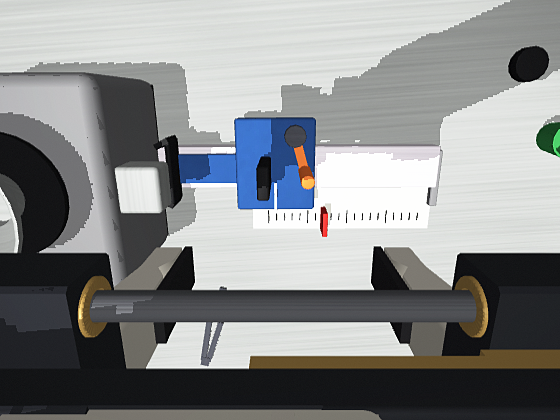

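The wrist view shows the fin at (263,178), the post at (308,182), the white line at (276,195) and the marker at (324,221). The rail lies parallel to the jaw axis. I descend to straddle the fin and post.

```bash
python3 -m inch '1 0.1 0.3 -5 0 0 0;1 0.1 0.3 -10 0 0 0;1 0.1 0.3 -14 0 0 0;1 0.1 0.3 -17 0 0 0;1 0.1 0.3 -19 0 0 0;1 0.1 0.3 -20.6 0 0 0;1 0.1 0.3 -20.6 0 0 0;1 0.1 0.3 -20.6 0 0 0;1 0.1 0.3 -20.6 0 0 0'; sed -i "s/c+'2.png'/c+'3.png'/;s/'wrist'/'wrist','top','scene'/" a.py; python3 a.py
```

```text
t: 5.12
eef_pos: [0.5628, 0.0019, 0.0787]
ee_rot: [3.139, -0.001, 1.502]
force: [-0.0, 0.2, -0.4]
width: 0.0874
wrist counter []
wrist bottle_leg [([263.3, 225.8], 0.68, [0.5629, -0.0102])]
wrist leg_line [([334.8, 294.2], 0.74, [0.6033, 0.0316]), ([228.4, 296.8], 0.2, [0.6006, -0.034])]
wrist fin_top [([226.3, 295.2], 0.61, [0.5614, -0.0212])]
wrist lever_top [([332.5, 293.4], 0.89, [0.5636, 0.0225])]
wrist marker []
top counter [([397.1, 242.1], 0.55, [0.5394, -0.245]), ([300.2, 227.7], 0.47, [0.5793, 0.017])]
top bottle_leg [([312.9, 231.9], 0.89, [0.5631, -0.0155])]
top leg_line []
top fin_top [([315.6, 226.0], 0.67, [0.5628, -0.0164])]
top lever_top [([301.1, 224.6], 0.52, [0.5664, 0.0202])]
top marker [([316.7, 228.3], 0.7, [0.5753, -0.0269])]
scene counter [([169.6, 190.3], 0.67, [0.7883, -0.1171]), ([233.7, 122.9], 0.61, [0.5368, -0.2438])]
scene bottle_leg [([269.6, 173.9], 0.74, [0.5639, -0.0123])]
scene leg_line [([252.7, 173.2], 0.64, [0.6062, -0.0209])]
scene fin_top []
scene lever_top []
scene marker [([254.6, 208.2], 0.66, [0.6446, 0.0501])]
6.175 [0.56213478 0.00172119 0.07766844] [ 3.14025803e+00 -4.14955375e-04  1.50169830e+00] 0.0877949128612239 [ 0.5943639  -0.71965637 -0.16508259]
```

View pics/wrist3.png

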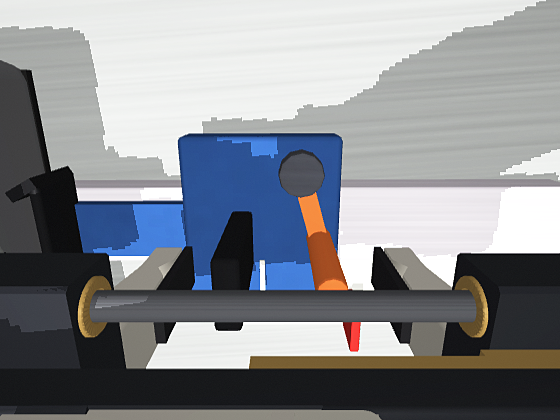

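The wrist view shows the fin (235,270) and post (325,260) straddled by the fingers. The white line shows at (262,275) and the marker at (354,335). I narrow to about 63 mm and draw the leg out most of the way.

```bash
python3 -m inch '0.72 0 0 0 0 0 0;0.72 0 0 0 0 0 0;0.72 0 0 0 0 0 0;0.72 0.04 0.6 0 0 0 0;0.72 0.08 1.2 0 0 0 0;0.72 0.14 2 0 0 0 0;0.72 0.19 2.8 0 0 0 0;0.72 0.25 3.6 0 0 0 0;0.72 0.3 4.4 0 0 0 0;0.72 0.35 5 0 0 0 0;0.72 0.35 5 0 0 0 0;0.72 0.35 5 0 0 0 0' 10; sed -i "s/c+'3.png'/c+'4.png'/" a.py; python3 a.py
```

```text
t: 7.68
eef_pos: [0.5654, 0.0517, 0.0776]
ee_rot: [3.141, -0.0, 1.502]
force: [-2.6, -3.6, 1.2]
width: 0.0631
wrist counter []
wrist bottle_leg [([259.6, 227.4], 0.96, [0.5659, 0.0372])]
wrist leg_line []
wrist fin_top [([224.1, 300.0], 0.6, [0.5656, 0.0277])]
wrist lever_top [([327.5, 296.7], 0.81, [0.567, 0.0701])]
wrist marker []
top counter [([393.7, 238.9], 0.85, [0.5482, -0.2363])]
top bottle_leg [([295.1, 231.4], 0.56, [0.5645, 0.032]), ([280.9, 226.2], 0.23, [0.5787, 0.0699])]
top leg_line []
top fin_top [([297.7, 223.2], 0.62, [0.57, 0.0287])]
top lever_top [([279.6, 226.9], 0.46, [0.5606, 0.0744])]
top marker []
scene counter [([234.2, 125.4], 0.67, [0.5406, -0.2343]), ([262.5, 185.1], 0.53, [0.5868, -0.0092])]
scene bottle_leg [([282.7, 185.2], 0.98, [0.5564, 0.0353]), ([366.3, 339.7], 0.25, [0.6309, 0.4433])]
scene leg_line [([263.1, 186.1], 0.71, [0.6062, 0.0269])]
scene fin_top [([280.3, 158.1], 0.55, [0.5565, 0.0233])]
scene lever_top []
scene marker [([254.2, 204.3], 0.46, [0.6394, 0.0396])]
8.725 [0.56539667 0.05151147 0.07760725] [ 3.14071012e+00 -1.78260398e-04  1.50153566e+00] 0.0630155045470215 [-2.95135437 -3.99669867  2.42548244]
```

View pics/wrist4.png

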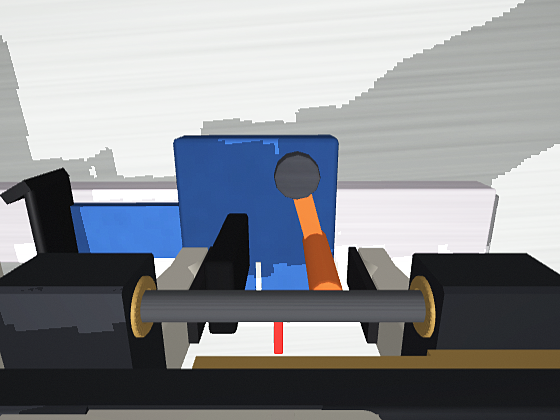

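The leg has moved with the fin: white line at (258,277), marker at (278,338). I measure the remaining gap from the colours.

```bash
cat > g.py <<'E'
from h import *
import sys
f=grab_frame('wrist'); p=f['pixels'].astype(int); r,g,b=p[...,0],p[...,1],p[...,2]
u=np.array([np.cos(1.5017),np.sin(1.5017)])
red=(r>120)&(g<70)&(b<70); red[:240]=0
n,l,st,c=cv2.connectedComponentsWithStats(red.astype('uint8')); k=1+st[1:,4].argmax(); rc=c[k]; print('red',st[k],rc)
wh=(p.min(2)>170); wh[:262]=0; wh[289:]=0
n,l,st,c=cv2.connectedComponentsWithStats(wh.astype('uint8'))
for i in range(1,n):
    if st[i,2]<12 and st[i,4]>15: 
        print('white',st[i],c[i])
        for z in (.012,.030,.042): print(z,'gap mm',1e3*(onplane(f,rc,z)[:2]@u-onplane(f,c[i],.045)[:2]@u))
s=telemetry.get_state();print(s['t'],s['eef_pos'],s['width'],s['force'],s['ee_rot'][2])
if len(sys.argv)>1: cv2.imwrite('pics/'+sys.argv[1],f['pixels'][:,:,::-1])
E
python3 g.py
```

```text
red [274 322   9  32 261] [278.31417625 337.47126437]
white [256 262   6  27 136] [258.02941176 275.27941176]
0.012 gap mm 11.691511551512935
0.03 gap mm 11.919074885588216
0.042 gap mm 12.070783774971755
white [188 266   9  11  19] [191.73684211 270.63157895]
0.012 gap mm 51.40791650169156
0.03 gap mm 51.635479835766844
0.042 gap mm 51.78718872515038
8.775 [0.56537177 0.05151005 0.07758147] 0.06332570298181003 [-2.53039497 -4.613392    2.32235858] 1.5015204898887937
```

```bash
python3 -m inch '0.72 0.04 0.6 0 0 0 0;0.72 0.08 1.15 0 0 0 0;0.72 0.08 1.2 0 0 0 0;0.72 0.08 1.2 0 0 0 0;0.72 0.08 1.2 0 0 0 0;0.72 0.08 1.2 0 0 0 0;0.72 0.08 1.2 0 0 0 0'; python3 g.py w5.png
```

```text
t: 9.65
eef_pos: [0.5662, 0.0634, 0.0776]
ee_rot: [3.141, -0.0, 1.501]
force: [-1.8, -4.4, 0.9]
width: 0.0631
red [256 322   9  32 278] [260.03597122 337.46402878]
white [256 262   6  27 136] [258.02941176 275.27941176]
0.012 gap mm -2.001373147255264
0.03 gap mm -0.6758683463454901
0.042 gap mm 0.20780152092772508
white [188 266   9  11  19] [191.73684211 270.63157895]
0.012 gap mm 37.7141094623806
0.03 gap mm 39.039614263290375
0.042 gap mm 39.923284130563594
9.7 [0.56616049 0.06338863 0.07760662] 0.06308541262944073 [-1.08212331 -4.3972458   1.62070349] 1.5014459383880903
```

View pics/w5.png

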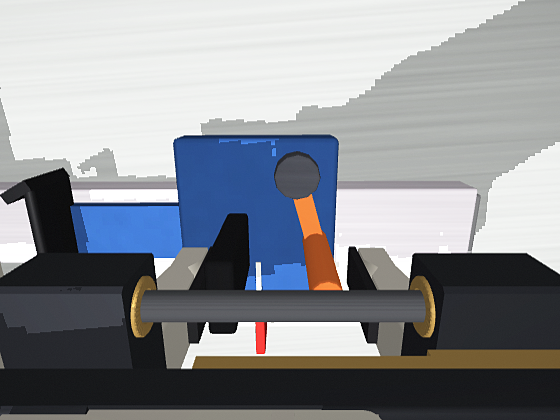

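Line (258,275) and marker (260,337) coincide within about 1 mm, the lever is still open and the leg is still. Next I squeeze in steps, backing the tool along -y by half of each closing step so that the fin stays at the marker.

```bash
python3 -m inch '0.72 0 0 0 0 0 0;0.72 0 0 0 0 0 0;0.68 -0.01 -0.17 0 0 0 0;0.64 -0.02 -0.35 0 0 0 0;0.60 -0.04 -0.52 0 0 0 0;0.57 -0.05 -0.66 0 0 0 0;0.57 -0.05 -0.66 0 0 0 0;0.57 -0.05 -0.66 0 0 0 0;0.57 -0.05 -0.66 0 0 0 0' 20; python3 g.py
```

```text
t: 10.82
eef_pos: [0.5657, 0.0568, 0.0776]
ee_rot: [3.141, -0.0, 1.501]
force: [-0.9, -5.2, 1.1]
width: 0.0502
red [266 322   9  32 266] [270.08270677 337.5037594 ]
white [178 262  10  10  58] [181.46551724 265.        ]
0.012 gap mm 51.096991520126174
0.03 gap mm 51.81981382109052
0.042 gap mm 52.301695355066734
white [267 262   5  27 135] [269. 275.]
0.012 gap mm -1.0902848150286804
0.03 gap mm -0.3674625140643317
0.042 gap mm 0.11441901991188219
white [378 262  10  10  57] [383.47368421 264.98245614]
0.012 gap mm -69.52440135633591
0.03 gap mm -68.80157905537158
0.042 gap mm -68.31969752139536
10.875 [0.56573593 0.0568278  0.07759991] 0.05007596565571751 [-1.65210898 -4.92577469  0.60448269] 1.5015241454325017
```

```bash
python3 -m inch '0.53 -0.01 -0.17 0 0 0 0;0.49 -0.02 -0.35 0 0 0 0;0.45 -0.04 -0.52 0 0 0 0;0.41 -0.05 -0.7 0 0 0 0;0.35 -0.06 -0.8 0 0 0 0;0.35 -0.06 -0.8 0 0 0 0;0.35 -0.06 -0.8 0 0 0 0;0.35 -0.06 -0.8 0 0 0 0;0.35 -0.06 -0.8 0 0 0 0' 20; python3 g.py w6.png
```

```text
t: 12.0
eef_pos: [0.5651, 0.0489, 0.0776]
ee_rot: [3.141, -0.0, 1.502]
force: [-1.0, -4.3, 0.7]
width: 0.0331
red [278 322   9  32 251] [282.51394422 337.93227092]
white [281 263   5  26 130] [283.  275.5]
0.012 gap mm -0.20920454161249546
0.03 gap mm -0.233069853980028
0.042 gap mm -0.2489800622250682
12.05 [0.56514287 0.04887302 0.07760867] 0.03303738143568665 [-1.32588573 -4.11656404  0.52121976] 1.501577995804225
```

View pics/w6.png

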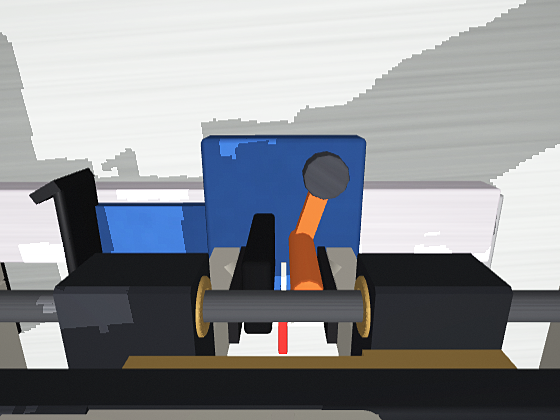

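Line (283,275) and marker (282,338) are aligned, and the lever has swung towards the fin. The fingers stalled at 33 mm, wider than the 31 mm commanded, so the lever is on its stop. I hold briefly, confirm and hand in.

```bash
python3 -m inch '0.3 0 0 0 0 0 0;0.3 0 0 0 0 0 0;0.3 0 0 0 0 0 0;0.3 0 0 0 0 0 0' 25; python3 g.py && python3 -c "
from h import *
s=telemetry.get_state()
print(s['width']); arm.job_done()"
```

```text
t: 12.55
eef_pos: [0.5651, 0.0489, 0.0776]
ee_rot: [3.141, -0.0, 1.502]
force: [-1.3, -4.0, 0.7]
width: 0.0327
red [278 322   9  32 253] [282.49011858 337.86166008]
white [281 263   6  26 140] [283.32142857 276.11428571]
0.012 gap mm -0.4211199777875152
0.03 gap mm -0.44394958312650445
0.042 gap mm -0.45916932001915933
12.6 [0.56513216 0.04886589 0.0775937 ] 0.03283165978799162 [-1.05553468 -4.8625175   1.34240885] 1.5016176128886383
0.03283165978799162
the job is handed in; nothing more can be done
```

I drew the leg out to the red marker with the gripper straddling the fin and post, and let it settle there with the lever open. Then I squeezed the lever shut while holding the leg at the marker. I handed in at about 12.6 s, still gripping with a 25 N grip setting; no verdict was reported.

- **Line at the marker:** in the last wrist picture the line was about 0.4 mm from the marker. It was within about 1 mm before squeezing; taken at the marker's base, which was out of view, that reading was 2 mm.
- **Lever closed:** the fingers stalled at 32.8 mm against a commanded 26 mm, so the lever is on its stop. That is about 1 mm less than the stated 34 mm closed width. I could not read the lever angle directly.
- **Leg still held:** the wrist force showed a steady pull of about 4 to 5 N along the rail, which matches the spring. The contact force on the leg was not measured separately.
- **Bystanders:** I did not re-measure the bottles, cup, cap or forceps at the end. The arm worked well away from them.

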